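# Open the filter box: press the snap tab, push the cover off its seat

## Task

Open the filter box so that the filter can be inspected: with the cover still on its seat, press the snap tab down fully until it stays in, then push the released cover along its rails, over the tab, off its seat and on to the stop at the other end. Only press and push with the fingertips: the cover must stay flat on its rails and must not be lifted, and the vial, timer and gauze roll must be left where they stand.

Things in the scene. Friction and masses are not known exactly. Their poses are not given: they have to be found in the camera images.
- filter_box: Grey open plastic box, fixed to the worktop. Origin at worktop height on its centre line, at the border between seat and tab. Its x = sliding direction of the cover, seat at -x, far stop at +x; z up. It reaches x -86..106 (hose stub to 130), y +-54 (screw ears to +-68 near x 10) mm. Side walls 37 mm high, at the seat 46 mm with lips inward to |y| = 39.5; wall behind the seat 38 mm high.
- rest (a point): Where the cover's origin lies when the cover is against the far stop: box x = 62 mm, on the ledges. The ledges (30 mm high, |y| 31 to 43) carry the cover along the whole box; between them the box is an open trough, floor at height 12 mm, with a white pleated filter cartridge (24 mm high) under the seat. The far stop wall is at box x = 100 mm, 40 mm high.
- cover: White plastic sliding cover, loose, 0.08 to 0.17 kg: plate 76 (x) x 84 (y) x 10 mm. Origin at the centre of its underside, axes as the box. Seated, its origin is at box x = -40 (+-1), y = 0, z = 30 mm, its top at height 40 mm; pushed to the far stop, x = 62. Sliding takes 1 to 2 N. While the tab is up, the tab blocks it.
- cover_rib (a point): Middle of the top edge of the push rib on the cover, 26 mm behind (-x) the cover's centre: 6 mm thick in x, 52 mm long in y, 10 mm tall, top at height 50 mm. Push its -x face toward +x, with the fingertips some 5 mm above the plate (height 45 mm); the plate goes on 9 mm behind that face.
- tab_top (a point): Pressing point on top of the snap tab, a black ridged pad in the trough just ahead of the cover's front edge: box x 0..40 mm, 34 mm wide. This point is at box x = 22, y = 0, height 40 mm with the tab up, 27 mm fully in. Closed fingers have room round it.
- tab (a joint): Travel of the snap tab straight down, m: 0 up (cover locked), 0.013 fully in; it starts at 0 to 0.002. The tab stays where it is left. It moves at about 4 to 5 N; the cover can pass over it beyond 0.010.
- vial: Bystander: loose glass vial, 24 mm wide, 54 mm high, standing beside the filter box; origin at its foot.
- timer: Bystander: loose white lab timer, 55 x 62 x 22 mm, lying on the worktop; origin at its foot.
- gauze_roll: Bystander: loose white gauze roll, 51 mm wide, 61 mm high, standing; origin at its foot.
Not all that is in view belongs to the job. Leave any pink look-alike of the cover alone.

How it is judged:
By the outcome, as a careful person would: the job done as asked, in the order asked, and still so for the second after the job is handed in, with the robot touching nothing.
It also fails if it takes over 32 s, if anything falls off the work surface, if the arm or the gripper's body presses on something with over 40 N, if the wrist force passes 120 N, or if a joint passes its speed limit or range.

## Robot

A 6-joint arm with a two-finger parallel gripper is mounted at the origin on a cart in front of the work surface, level with it; the furniture and walls round the work are solid. World frame = base frame: x ahead of the robot, y to its left, z up, the work surface at z = 0. Lengths are in m, angles in rad, forces in N, time in s.
With the tool pointing down it reaches from about 0.325 to 0.9 m from the base axis. Payload 6.1 kg.
Tool frame: the origin (TCP) lies on the centre line of the jaws, within the pads' length; the fingertips stand 8 mm ahead of it and the grasp point (between the pads) lies 11 mm behind it; z points along the fingers, y is the line along which they close (so a half turn about z gives the same grasp; the last joint's range is limited). The gripper opens to 87 mm and grips with 3 to 60 N. Pads are 19 mm wide; open, the fingers measure 117 mm over their backs; the gripper's body (75 mm by 190 mm) begins 51 mm behind the grasp point.
Start: joints at [1.021, 0.22, 1.526, -0, 1.395, -0.126], TCP at [0.257, 0.57, 0.193] pointing down, gripper open.
Joint ranges: [-2.98, 2.98], [-0.91, 2.08], [0.09, 2.57], [-1.24, 4.39], [0.2, 2.65], [-2.68, 2.68]. Speed limits (rad/s): [2.57, 2.57, 3.01, 3.14, 3.14, 3.14].

## Interface

Orientations are given as a unit quaternion [x, y, z, w].
In Python, from bench import r gives the robot as it stands. The module is installed in compiled form; this text tells all that it offers.
- The arm moves only by the tool send_rows, never from a script. Its argument "rows" is a list of rows, each a list of 2 entries, a list of its own where there are three numbers: the shift along the tool's x, y, z in mm, then the turn, a rotation vector about the tool's x, y, z in rad. In form: [[[dx, dy, dz], [ax, ay, az]], ...]. A call has 1 to 8 rows; each row is the pose to reach, as a shift and turn from the pose commanded when the call began, along the tool's axes at that moment; what a row does not reach only later rows make up. A row lasts 1/10 s, in which the tool goes at most 50 mm and 8.59 degrees, less where a joint would pass 70% of its speed; a pose out of reach is approached as far as the arm can. A call with a gripper value outside its range is refused whole. "fingers" is the opening, from -1 (shut) to 1 (fully open), set as the call begins (left out, the last holds). The fingers move at their own pace and stop on an object; "newtons" is the grip in N (left out, the last holds). Time passes only in rows, so rows that repeat a pose let the fingers close. It gives the time, the measured TCP pose, the force, the opening and the grip force at its end, in the units of the state.
- r.read_state(): the state, without advancing time (a new reading comes with each control period).
- r.capture(name): name is "side" or "top" or "wrist"; returns a dict with "pixels" (400x640x3 uint8, red, green, blue), "camera_matrix" (3x3 intrinsics, pixels), "rvec" (rotation vector, rad) and "tvec" (3), from world to camera coordinates, as OpenCV has them. Camera axes: x right, y down, z forward; pixel columns grow to the right and rows downward; lengths in m; the calibration is good to about 2 mm. A picture is of the moment at which its call begins. There is no depth.
- r.sign_off(): hands the job in; it is judged then, once.
The state is a dict: "time": time; "qpos": joint angles; "dq": joint speeds; "effort": joint torques, N m; "eef_pos": TCP position; "eef_rot": TCP orientation; "ft_force": force on the tool from outside, world axes, zero at the start; "moment": the same for the moment, N m; "grip_width": finger opening in m; "finger_force": force on a finger pad.
Only numpy, scipy, OpenCV 4.12 (cv2) and the standard library are available. Lean on these libraries where they do the work, as an engineer would, in place of code of your own. Each camera call takes 0.05 s, during which the arm holds its last target. There are 200 camera calls.

## Working session

There is one attempt and no reset: what is moved stays moved. The work goes in short steps, Python scripts to look and compute and a tool call to move; the robot and the scene stay as the last step left them, time stands still between calls to the robot, and variables do not carry over. Pictures are saved under pics/ and viewed, at most 10 in all, crops included, and the job is handed in when it is done.

Besides the shell and the picture viewer there is one more tool, called after ">>>" as a command line: name --argument value ..., lists and objects as JSON in quotes. send_rows: Moves the arm, as the interface text tells. Its arguments: {"type":"object","properties":{"rows":{"type":"array","items":{"type":"array"}},"fingers":{"type":"number"},"newtons":{"type":"number"}},"required":["rows"]}

```bash
mkdir -p pics; python3 - <<'E'
from bench import r
import cv2,numpy as np
for n in("top","side"):
    c=r.capture(n); cv2.imwrite(f"pics/{n}0.png",c["pixels"][:,:,::-1]); print(n,c["camera_matrix"].tolist(),c["rvec"],c["tvec"])
s=r.read_state();print(s["time"],s["eef_pos"],s["eef_rot"],s["grip_width"])
E
```

```text
top [[506.7440089926162, 0.0, 319.4459190757872], [0.0, 506.7440089926162, 198.59483205426488], [0.0, 0.0, 1.0]] [ 2.18276938 -2.15481667  0.07490528] [-0.20093345  0.57026039  1.24670904]
side [[429.1807210576851, 0.0, 315.49574004120393], [0.0, 429.1807210576851, 202.9639615524629], [0.0, 0.0, 1.0]] [ 2.26599389 -0.35345877  0.16075352] [-0.57738842  0.02329929  0.93740823]
0.1 [0.25670429 0.56919377 0.19246935] [ 2.10311100e-01  9.77634140e-01 -8.08447760e-04 -2.76434009e-04] 0.0868353779441509
```

View pics/top0.png

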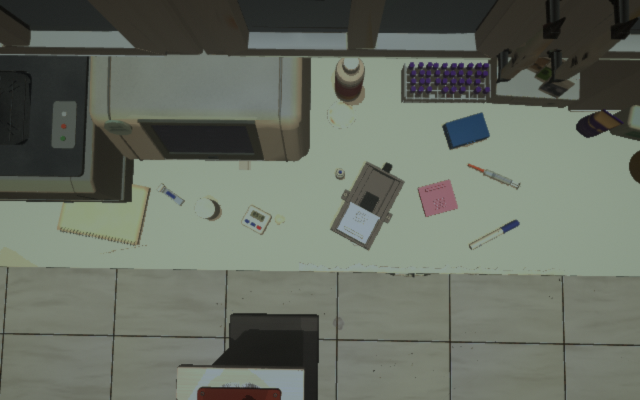

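View pics/side0.png

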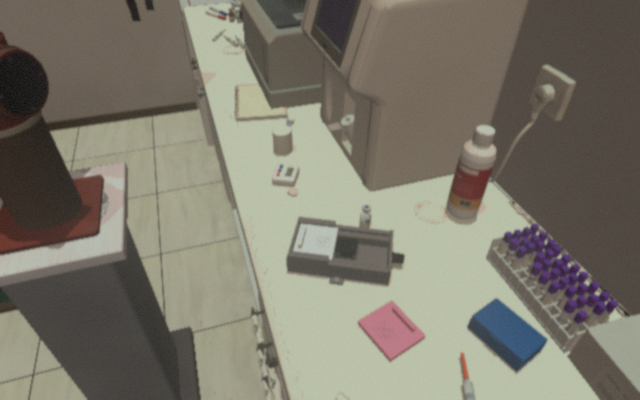

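The top view shows the box centred near (367,205). The white cover is at (357,222), the black tab at (370,200) and the hose stub at (388,167), so box +x points up and to the right. The vial is at (340,174), the timer at (256,220) and the gauze roll at (206,208). Things that could be taken for the cover are the white plate at (357,222), the pink plate at (437,197), the timer at (256,220) and the notepad at (105,213). I choose the white plate inside the grey box. Next I'll check it in a close crop and measure it.

```bash
cat > h.py <<'E'
from bench import r
import cv2,numpy as np
def cam(n):
    c=r.capture(n); R=cv2.Rodrigues(np.array(c["rvec"]))[0]
    return c["pixels"],np.array(c["camera_matrix"]),R,np.array(c["tvec"]).ravel()
def ray(C,uv,z):
    _,K,R,t=C; d=R.T@np.linalg.solve(K,[uv[0],uv[1],1.]); o=-R.T@t
    return o+d*(z-o[2])/d[2]
def proj(C,p):
    _,K,R,t=C; q=K@(R@np.array(p)+t); return q[:2]/q[2]
E
python3 - <<'E'
from h import *
for n,(x0,y0,w,h),z in(("top",(320,150,100,110),.04),("side",(270,190,150,110),.04)):
    C=cam(n); p=C[0]
    print(n,"base",proj(C,[0,0,0]),"tcp",proj(C,[.257,.569,.193]))
    crop=p[y0:y0+h,x0:x0+w]; 
    m=(crop.min(2)>105).astype(np.uint8)
    print(np.percentile(crop.reshape(-1,3),[5,50,95],axis=0).tolist())
    big=cv2.resize(crop[:,:,::-1],None,fx=5,fy=5,interpolation=cv2.INTER_CUBIC)
    cv2.imwrite(f"pics/{n}c.png",big)
a=cv2.imread("pics/topc.png");b=cv2.imread("pics/sidec.png")
b=cv2.resize(b,(750*550//750*1,550*550//750)) 
E
```

```text
top base [237.77343551 430.38591216] tcp [-39.35723729 334.11529531]
[[74.0, 73.0, 66.0], [144.0, 157.0, 140.0], [145.0, 158.0, 163.0]]
side base [ 51.14562019 213.63125176] tcp [145.59288755  25.00542174]
[[80.0, 78.0, 71.0], [184.0, 191.0, 167.0], [187.0, 194.0, 174.0]]
```

View pics/topc.png

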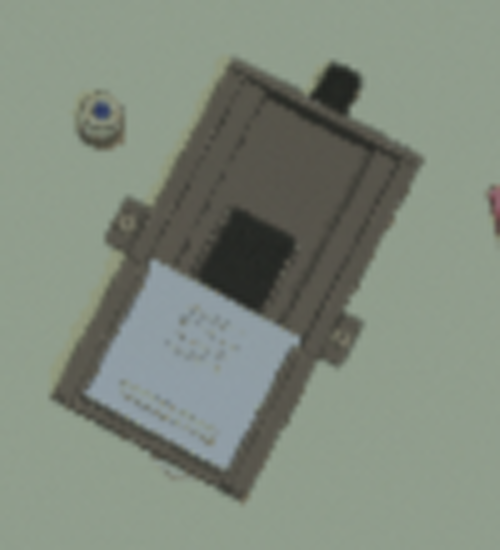

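View pics/sidec.png

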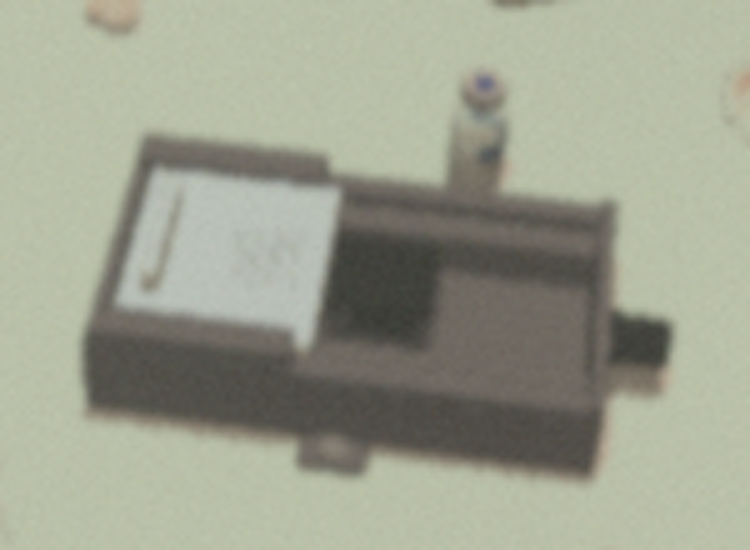

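The crops confirm the choice: a white plate with its rib at the near end, under the lips of the grey box. The black tab lies ahead of its front edge, around crop (248,258), or full-image (370,201). Now I'll get the pose.

```bash
cat >> h.py <<'E'
def fit(B,W):
    B=np.array(B,float);W=np.array(W)[:,:2];b=B-B.mean(0);w=W-W.mean(0)
    a=np.arctan2((b[:,0]*w[:,1]-b[:,1]*w[:,0]).sum(),(b*w).sum())
    R=np.array([[np.cos(a),-np.sin(a)],[np.sin(a),np.cos(a)]]);t=W.mean(0)-R@B.mean(0)
    return a,t,np.linalg.norm((R@B.T).T+t-W,axis=1)
E
python3 - <<'E'
from h import *
C=cam("top")
f=lambda u,v,z:ray(C,((u+.5)/5-.5+320,(v+.5)/5-.5+150),z)
B=[(.106,.054),(.106,-.054),(-.086,-.054),(-.086,.054)]
W=[f(232,58,.038),f(423,160,.038),f(243,500,.042),f(52,398,.042)]
a,t,e=fit(B,W);print("box top",np.degrees(a),t*1e3,e*1e3)
Wc=[f(152,262,.04),f(300,343,.04),f(230,470,.04),f(85,392,.04)]
a,t,e=fit([(-.002,.0395),(-.002,-.0395),(-.078,-.0395),(-.078,.0395)],Wc);print("cover top",np.degrees(a),t*1e3,e*1e3)
p=C[0].astype(int);
m=((p[:,:,2]-p[:,:,1]>5)&(p[:,:,2]>110)).astype(np.uint8);m[:,:325]=0;m[:,410:]=0;m[:170]=0;m[255:]=0
m=cv2.morphologyEx(m,cv2.MORPH_CLOSE,np.ones((5,5)))
c=max(cv2.findContours(m,0,2)[0],key=cv2.contourArea);b=cv2.boxPoints(cv2.minAreaRect(c));print(cv2.contourArea(c),b.tolist())
P=np.array([ray(C,q,.04)[:2] for q in b]);print("mask cover",P.mean(0)*1e3,np.linalg.norm(np.diff(P,axis=0),axis=1)*1e3)
S=cam("side");g=lambda u,v,z:ray(S,((u+.5)/5-.5+270,(v+.5)/5-.5+190),z)
W=[g(612,205,.04),g(605,405,.04),g(88,335,.046),g(148,137,.046)]
a2,t2,e=fit(B,W);print("box side",np.degrees(a2),t2*1e3,e*1e3)
print("tab", f(248,258,.04)*1e3)
E
```

```text
box top -27.473377791029055 [ 547.68442505 -307.15999466] [0.42992157 0.9852773  1.28489727 1.28387667]
cover top -27.71233646875769 [ 547.89329305 -307.93059313] [2.71564819 3.04392693 2.41233176 2.11455356]
837.0 [[336.5289306640625, 227.86984252929688], [350.29669189453125, 202.452392578125], [378.22686767578125, 217.58123779296875], [364.4591064453125, 242.99868774414062]]
mask cover [ 513.0101921  -287.92639958] [71.33272451 77.9859304  71.08381613]
box side -27.122000282070097 [ 549.53697787 -308.5649888 ] [4.11299024 3.81951475 2.07666021 3.41598664]
tab [ 566.37332466 -316.70210981   40.        ]
```

Box origin is about (548, -307.5) mm with yaw -27.5°. The tab press point is at (567.7, -317.8), which agrees with the tab blob. The tool's y axis is already within 3.2° of box y. I'll close the fingers and travel there.

>>> send_rows --rows '[[[-15, -16, 0], [0, 0, 0.02]], [[-46, -48, 0], [0, 0, 0.04]], [[-77, -81, 0], [0, 0, 0.056]], [[-110, -115, 0], [0, 0, 0.056]], [[-143, -150, 0], [0, 0, 0.056]], [[-176, -185, 0], [0, 0, 0.056]], [[-209, -220, 0], [0, 0, 0.056]], [[-242, -254, 0], [0, 0, 0.056]]]' --fingers -1 --newtons 20

```text
time: 1.1
eef_pos: [0.3734, 0.2369, 0.1937]
eef_rot: [0.237, 0.971, 0.0, 0.0]
ft_force: [1.0, -0.1, 0.5]
grip_width: 0.0312
finger_force: 0.0
```

>>> send_rows --rows '[[[-33, -31, 0], [0, 0, 0]], [[-66, -62, 0], [0, 0, 0]], [[-99, -93, 0], [0, 0, 0]], [[-132, -124, 0], [0, 0, 0]], [[-165, -155, 0], [0, 0, 0]], [[-198, -186, 0], [0, 0, 0]], [[-231, -217, 0], [0, 0, 0]], [[-264, -248, 0], [0, 0, 0]]]'

```text
time: 1.9
eef_pos: [0.4932, -0.1052, 0.1937]
eef_rot: [0.238, 0.971, 0.0, 0.0]
ft_force: [0.5, 0.5, -0.7]
grip_width: 0.0004
finger_force: 0.0
```

>>> send_rows --rows '[[[-33, -31, 0], [0, 0, 0]], [[-66, -62, 0], [0, 0, 0]], [[-98, -92, 10], [0, 0, 0]], [[-128, -120, 30], [0, 0, 0]], [[-152, -142, 55], [0, 0, 0]], [[-164, -154, 75], [0, 0, 0]], [[-164, -154, 83], [0, 0, 0]], [[-164, -154, 83], [0, 0, 0]]]'

```text
time: 2.7
eef_pos: [0.566, -0.3144, 0.1084]
eef_rot: [0.238, 0.971, 0.001, -0.002]
ft_force: [-0.8, 0.2, -1.0]
grip_width: 0.0002
finger_force: 0.0
```

```bash
python3 - <<'E'
from h import *
s=r.read_state();print(s["time"],s["eef_pos"],s["eef_rot"],s["qpos"],s["ft_force"])
c=r.capture("wrist");C=cam("top");S=cam("side")
p=np.vstack([cv2.resize(S[0][180:310,250:420],(765,585))])
cv2.imwrite("pics/w1.png",c["pixels"][:,:,::-1]);cv2.imwrite("pics/s1.png",p[:,:,::-1])
W=(c["pixels"],np.array(c["camera_matrix"]),cv2.Rodrigues(np.array(c["rvec"]))[0],np.array(c["tvec"]).ravel())
a=np.radians(-27.5)
for x,y,z in((22,0,40),(0,17,40),(40,17,40),(40,-17,40),(-2,39.5,40),(-2,-39.5,40),(106,54,37),(106,-54,37)):
    print((x,y,z),proj(W,[.548+(x*np.cos(a)-y*np.sin(a))/1e3,-.3075+(x*np.sin(a)+y*np.cos(a))/1e3,z/1e3]).round())
E
```

```text
2.7 [ 0.56597276 -0.31443562  0.10840714] [ 2.37847816e-01  9.71300225e-01  9.37108082e-04 -1.84713909e-03] [-6.28999093e-01  3.44850169e-01  1.53855571e+00  3.50242243e-04
  1.26231584e+00 -1.71960244e+00] [-0.83011976  0.23427141 -1.03762006]
(22, 0, 40) [312. 197.]
(0, 17, 40) [333. 171.]
(40, 17, 40) [332. 218.]
(40, -17, 40) [292. 218.]
(-2, 39.5, 40) [361. 169.]
(-2, -39.5, 40) [263. 169.]
(106, 54, 37) [372. 287.]
(106, -54, 37) [252. 287.]
```

View pics/w1.png

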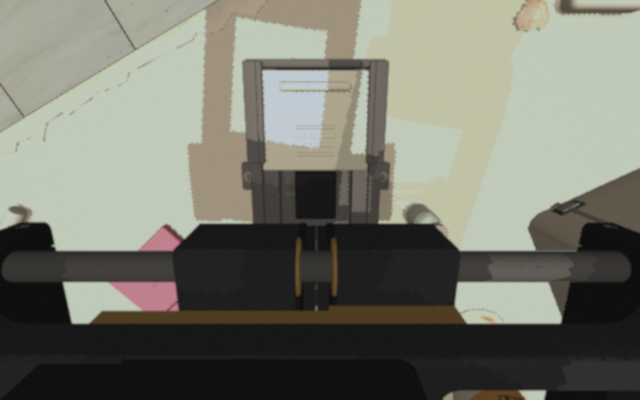

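The wrist view shows the tab at columns 295–336, row 195, and the cover's front edge at row 170. Both are within 3 px of the prediction, about 2 mm toward box +y, so the position is good. Now I'll descend.

>>> send_rows --rows '[[[0, 0, 15], [0, 0, 0]], [[0, 0, 30], [0, 0, 0]], [[0, 0, 45], [0, 0, 0]], [[0, 0, 54], [0, 0, 0]], [[0, 0, 54], [0, 0, 0]], [[0, 0, 54], [0, 0, 0]]]'

```text
time: 3.45
eef_pos: [0.5671, -0.3154, 0.056]
eef_rot: [0.238, 0.971, 0.0, -0.0]
ft_force: [-0.5, -0.1, 0.2]
grip_width: 0.0006
finger_force: 0.0
```

>>> send_rows --rows '[[[0, 0, 5], [0, 0, 0]], [[0, 0, 8], [0, 0, 0]], [[0, 0, 11], [0, 0, 0]], [[0, 0, 14], [0, 0, 0]], [[0, 0, 17], [0, 0, 0]], [[0, 0, 19], [0, 0, 0]], [[0, 0, 20], [0, 0, 0]], [[0, 0, 20], [0, 0, 0]]]'

```text
time: 4.25
eef_pos: [0.5672, -0.3155, 0.0362]
eef_rot: [0.238, 0.971, 0.0, -0.0]
ft_force: [0.0, 0.3, -0.1]
grip_width: 0.0006
finger_force: 0.0
```

>>> send_rows --rows '[[[0, 0, 1], [0, 0, 0]], [[0, 0, 2], [0, 0, 0]]]'

```text
time: 4.45
eef_pos: [0.5674, -0.3156, 0.0346]
eef_rot: [0.238, 0.971, -0.0, 0.0]
ft_force: [0.0, -0.3, 0.0]
grip_width: 0.0004
finger_force: 0.0
```

>>> send_rows --rows '[[[0, 0, 1], [0, 0, 0]], [[0, 0, 2], [0, 0, 0]]]'

```text
time: 4.65
eef_pos: [0.5673, -0.3155, 0.0324]
eef_rot: [0.238, 0.971, -0.0, 0.0]
ft_force: [0.2, 0.5, 0.6]
grip_width: 0.0005
finger_force: 0.0
```

```bash
python3 - <<'E'
from h import *
S=cam("side");s=r.read_state();print(s["eef_pos"],s["ft_force"],s["effort"])
cv2.imwrite("pics/s2.png",cv2.resize(S[0][180:310,250:420],(765,585),interpolation=cv2.INTER_CUBIC)[:,:,::-1])
E
```

```text
[ 0.56714284 -0.31544701  0.03215895] [-0.76463076  1.01085943  0.00679273] [ 1.49087951e-02 -5.54934525e+01 -3.50370097e+01 -4.26937127e-02
  5.98241435e-02 -1.11615518e-04]
```

View pics/s2.png

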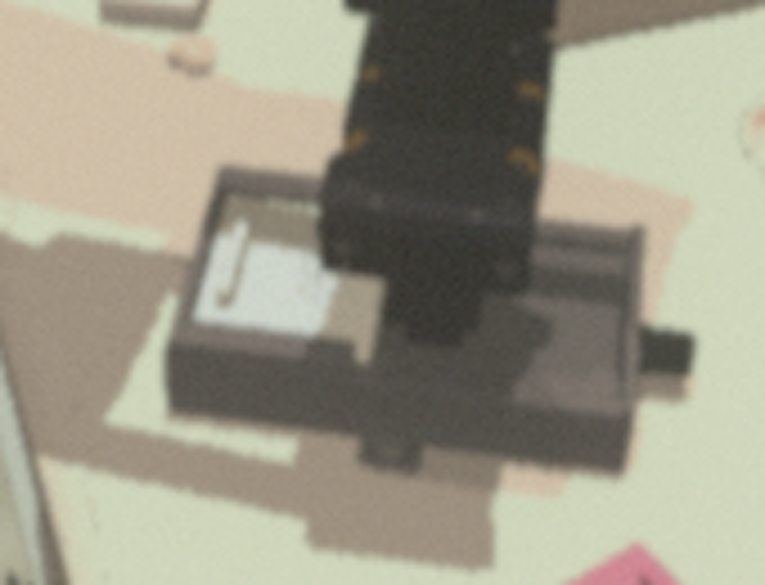

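```bash
python3 - <<'E'
from h import *
S=cam("side");C=cam("top");s=r.read_state();p=np.array(s["eef_pos"])
print(p,s["ft_force"],s["moment"])
for z in(.008,-.05):
  q=proj(S,p-[0,0,z]);print("side",z,q,(q-[250,180])*4.5, "top",proj(C,p-[0,0,z]))
m=(C[0].max(2)<60).astype(np.uint8)
c=r.capture("wrist");cv2.imwrite("pics/w2.png",c["pixels"][100:300,200:440,::-1].repeat(3,0).repeat(3,1))
E
```

```text
[ 0.56719659 -0.31543423  0.0322972 ] [ 0.11860519 -0.89548515 -0.06364772] [-0.02765747  0.03654383  0.03103004]
side 0.008 [346.14581993 249.22741576] [432.65618969 311.52337093] top [368.18452577 201.37676589]
side -0.05 [347.63183416 227.63745911] [439.34325374 214.36856599] top [370.10515551 199.40581331]
```

View pics/w2.png

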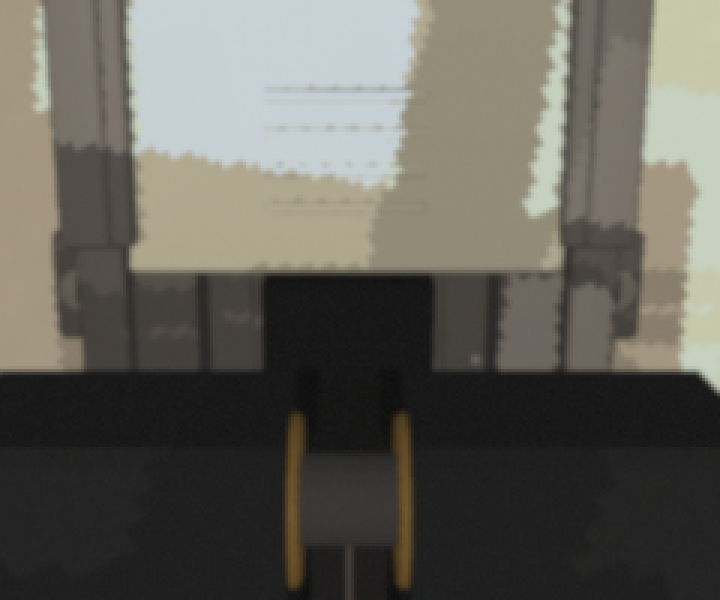

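The fingers are centred on the tab, and there is no end-stop force yet. I'll continue down until it bottoms.

>>> send_rows --rows '[[[0, 0, 1], [0, 0, 0]], [[0, 0, 2], [0, 0, 0]]]'

```text
time: 5.05
eef_pos: [0.5673, -0.3155, 0.0305]
eef_rot: [0.238, 0.971, -0.0, 0.0]
ft_force: [-0.7, 0.4, 0.0]
grip_width: 0.0
finger_force: 0.0
```

```bash
python3 - <<'E'
from h import *
for i in range(3):
  s=r.read_state();print(s["time"],np.array(s["eef_pos"]),s["ft_force"]);r.capture("side")
E
```

```text
5.05 [ 0.56731138 -0.31554938  0.03045587] [-0.70401952  0.39456637  0.01578428]
5.1 [ 0.56716674 -0.31547683  0.03018542] [ 0.05932214 -0.04181595 -0.55650653]
5.15 [ 0.56711202 -0.31541661  0.03018595] [ 0.85154352 -0.33449166 -1.04804108]
```

No resistance, so I'll lift clear, move behind the rib, and check the tab by view.

>>> send_rows --rows '[[[0, 0, -15], [0, 0, 0]], [[0, 0, -35], [0, 0, 0]], [[25, 0, -45], [0, 0, 0]], [[65, 0, -45], [0, 0, 0]], [[100, 0, -45], [0, 0, 0]], [[125, 0, -45], [0, 0, 0]], [[125, 0, -45], [0, 0, 0]]]'

```text
time: 5.9
eef_pos: [0.4542, -0.2564, 0.0761]
eef_rot: [0.238, 0.971, 0.0, -0.001]
ft_force: [-1.0, -1.0, 0.5]
grip_width: 0.0003
finger_force: 0.0
```

```bash
python3 - <<'E'
from h import *
s=r.read_state();print(s["eef_pos"],s["ft_force"],s["effort"])
S=cam("side");C=cam("top")
p=S[0][190:300,270:420];old=cv2.imread("pics/side0.png")[190:300,270:420,::-1]
cv2.imwrite("pics/s3.png",np.hstack([cv2.resize(old[30:90,55:110],(385,420)),cv2.resize(p[30:90,55:110],(385,420))])[:,:,::-1])
a=np.radians(-27.5)
w=lambda x,y,z:[.5485+(x*np.cos(a)-y*np.sin(a))/1e3,-.307+(x*np.sin(a)+y*np.cos(a))/1e3,z/1e3]
for z in(40,27,22):
  print(z,[((proj(S,w(x,y,z))-[325,220])*7).round().tolist() for x,y in((0,17),(40,17),(40,-17),(0,-17))])
E
```

```text
[ 0.4542287  -0.25637192  0.0760674 ] [-0.95182552 -1.04273597  0.51413827] [ -0.05915113 -40.49649239 -34.34364438  -0.0970095    0.17323636
  -0.07785309]
40 [[84.0, 115.0], [228.0, 132.0], [216.0, 223.0], [67.0, 204.0]]
27 [[82.0, 147.0], [225.0, 165.0], [213.0, 256.0], [65.0, 237.0]]
22 [[81.0, 160.0], [224.0, 178.0], [212.0, 268.0], [65.0, 250.0]]
```

View pics/s3.png

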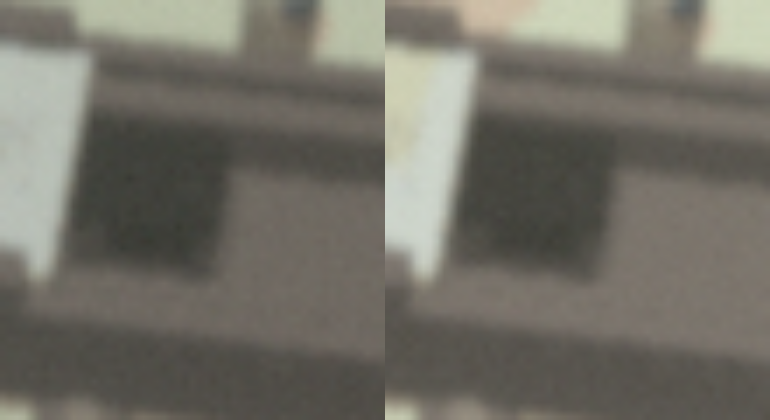

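```bash
python3 - <<'E'
from h import *
S=cam("side")
old=cv2.imread("pics/side0.png")[:,:,::-1]
for k,p in(("old",old),("new",S[0])):
  g=p.astype(float).mean(2)
  for c in (340,344,348,352): print(k,c,g[232:262,c-1:c+2].mean(1).round().astype(int).tolist())
a=np.radians(-27.5)
E
```

```text
old 340 [105, 104, 100, 89, 79, 70, 67, 65, 63, 64, 64, 63, 63, 63, 63, 64, 63, 63, 62, 62, 64, 65, 65, 68, 70, 80, 91, 102, 106, 102]
old 344 [103, 105, 102, 95, 84, 71, 65, 66, 62, 62, 62, 65, 64, 60, 64, 64, 64, 62, 61, 63, 58, 59, 59, 60, 65, 73, 84, 95, 102, 104]
old 348 [100, 104, 105, 99, 89, 78, 70, 65, 63, 62, 63, 63, 61, 62, 62, 61, 62, 64, 63, 63, 61, 59, 60, 61, 64, 69, 80, 92, 103, 104]
old 352 [93, 101, 104, 102, 93, 81, 72, 66, 63, 65, 62, 63, 64, 63, 67, 66, 64, 61, 62, 62, 61, 63, 62, 65, 68, 69, 74, 81, 93, 103]
new 340 [114, 113, 110, 98, 82, 74, 70, 68, 69, 68, 68, 69, 67, 66, 69, 67, 67, 67, 66, 67, 69, 71, 69, 71, 76, 86, 101, 113, 114, 114]
new 344 [114, 116, 112, 104, 90, 78, 70, 67, 68, 69, 68, 69, 65, 67, 66, 69, 68, 66, 66, 64, 64, 66, 64, 67, 70, 78, 90, 104, 112, 114]
new 348 [111, 116, 116, 111, 99, 84, 75, 68, 69, 66, 69, 69, 67, 68, 67, 66, 67, 67, 69, 65, 64, 64, 64, 65, 69, 75, 87, 101, 113, 116]
new 352 [103, 114, 117, 112, 103, 92, 78, 73, 68, 66, 67, 68, 68, 69, 71, 72, 70, 68, 69, 66, 67, 66, 68, 71, 73, 77, 80, 88, 101, 112]
```

```bash
python3 - <<'E'
from h import *
S=cam("side");C=cam("top");s=r.read_state();p=np.array(s["eef_pos"]);print(p,s["eef_rot"],s["qpos"])
g=S[0].astype(float).mean(2);old=cv2.imread("pics/side0.png").astype(float).mean(2)
a=np.radians(-27.5);ex=np.array([np.cos(a),np.sin(a),0]);ey=np.array([-np.sin(a),np.cos(a),0])
for z in(.008,-.011,-.062): print(z,proj(S,p-[0,0,z]).round(1),"top",proj(C,p-[0,0,z]).round(1))
for sx in(-.0095,.0095):
  for sy in(-.015,.015):print("tipcorner",sx,sy,proj(S,p+sx*ex+sy*ey-[0,0,.008]).round(1))
u,v=proj(S,p-[0,0,.008]).round().astype(int)
print(u,v)
for du in range(-12,13,2): print(u+du,g[v-20:v+26:1,u+du].astype(int).tolist())
E
```

```text
[ 0.45765865 -0.25872933  0.07633183] [ 2.37617744e-01  9.71358263e-01 -3.91876163e-04  8.82197835e-04] [-6.64616768e-01  1.00139726e-01  1.89351767e+00  1.41549159e-05
  1.14600467e+00 -1.75559346e+00]
0.008 [282.4 225.3] top [345.7 245.2]
-0.011 [281.8 217.9] top [346.  245.2]
-0.062 [280.4 197.1] top [346.8 245.3]
tipcorner -0.0095 -0.015 [275.6 230.2]
tipcorner -0.0095 0.015 [279.3 219.3]
tipcorner 0.0095 -0.015 [285.5 231.4]
tipcorner 0.0095 0.015 [289.  220.5]
282 225
270 [63, 58, 59, 53, 60, 60, 58, 67, 98, 144, 175, 188, 192, 196, 197, 200, 201, 203, 200, 199, 198, 193, 190, 186, 184, 183, 183, 186, 187, 185, 185, 182, 172, 151, 137, 138, 140, 140, 142, 142, 142, 141, 142, 141, 141, 140]
272 [56, 59, 60, 58, 58, 55, 62, 62, 92, 137, 173, 194, 198, 199, 202, 200, 202, 199, 199, 197, 193, 185, 172, 159, 149, 149, 160, 170, 172, 163, 159, 151, 136, 125, 127, 130, 138, 140, 138, 141, 140, 143, 143, 142, 141, 140]
274 [57, 60, 60, 56, 61, 58, 60, 63, 87, 130, 171, 193, 200, 201, 200, 199, 196, 189, 179, 172, 157, 145, 140, 129, 125, 123, 126, 129, 129, 124, 121, 124, 121, 120, 121
[... 1610 characters left out ...]
116, 113, 109, 106, 103]
290 [119, 120, 116, 114, 118, 123, 121, 120, 127, 142, 165, 184, 194, 196, 195, 193, 192, 190, 183, 160, 133, 120, 121, 121, 120, 119, 119, 121, 127, 146, 165, 179, 181, 182, 180, 175, 164, 144, 117, 104, 94, 89, 85, 82, 81, 79]
292 [184, 185, 184, 186, 188, 190, 189, 185, 181, 185, 189, 188, 190, 188, 187, 187, 186, 189, 180, 162, 140, 129, 130, 126, 118, 121, 118, 116, 117, 124, 141, 147, 140, 130, 116, 109, 98, 89, 82, 78, 77, 79, 83, 84, 90, 88]
294 [186, 189, 189, 184, 185, 188, 187, 185, 186, 187, 187, 186, 188, 191, 192, 193, 193, 193, 190, 173, 149, 127, 117, 113, 104, 103, 101, 93, 90, 87, 83, 84, 80, 79, 80, 83, 87, 93, 97, 99, 105, 113, 117, 118, 125, 115]
```

```bash
python3 - <<'E'
from h import *
S=cam("side");c=r.capture("wrist")["pixels"]
a=cv2.resize(S[0][130:290,190:350],(480,480),interpolation=cv2.INTER_CUBIC)
b=cv2.resize(c,(320,200));b=np.vstack([b,np.zeros((280,320,3),np.uint8)])
cv2.imwrite("pics/s4.png",np.hstack([a,b])[:,:,::-1])
E
```

```text
(no output)
```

View pics/s4.png

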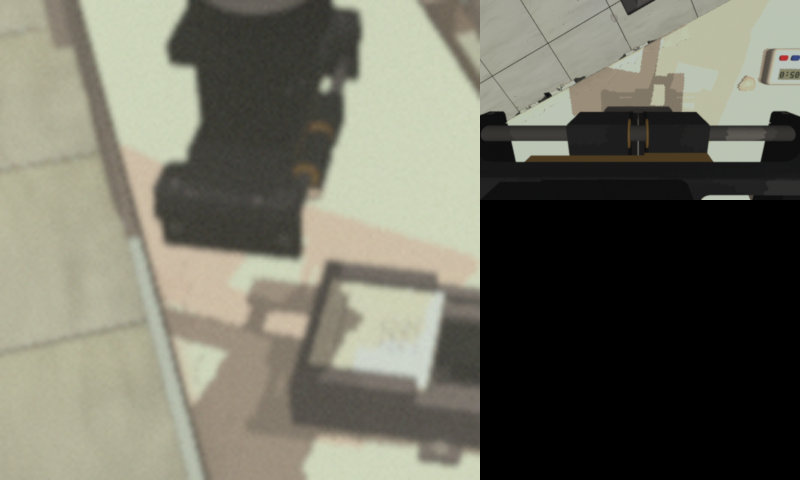

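The side view shows the gripper body but no fingertips at the predicted pixel (282,225), only worktop. I need to check whether the tool is where the reading says.

```bash
python3 - <<'E'
from h import *
W=cam("wrist");s=r.read_state();p=np.array(s["eef_pos"]);print(p)
o=-W[2].T@W[3];print("cam pos",o,"dir",W[2][2],"K",W[1][0,0])
for z in(.008,0,-.011,-.062):print(z,proj(W,p-[0,0,z]).round(1))
g=W[0].astype(int)
for v in range(215,345,5):print(v,g[v,290:345:3].mean(1).round().astype(int).tolist())
S=cam("side")
for q in ([.4577,-.2587,.0],[.55,-.3,0]):print(proj(S,q))
o=-S[2].T@S[3];print("side cam",o,S[2][2])
E
```

```text
[ 0.45698785 -0.25816555  0.07549981]
cam pos [ 0.39670726 -0.22590381  0.26782884] dir [ 0.22680874 -0.11777233 -0.96679236] K 327.50733027643236
0.008 [314.6 217. ]
0 [314.5 221.2]
-0.011 [314.4 227.4]
-0.062 [313.9 268.7]
215 [46, 45, 45, 46, 47, 46, 46, 46, 46, 46, 46, 46, 46, 46, 46, 46, 46, 45, 45]
220 [44, 43, 45, 44, 44, 43, 43, 44, 43, 44, 44, 44, 44, 44, 44, 43, 44, 43, 44]
225 [23, 21, 22, 15, 16, 18, 34, 32, 34, 37, 32, 34, 20, 16, 15, 21, 23, 23, 24]
230 [22, 22, 23, 18, 14, 16, 19, 19, 24, 32, 20, 16, 17, 16, 17, 22, 23, 23, 22]
235 [22, 21, 22, 17, 17, 15, 20, 19, 26, 39, 20, 18, 19, 16, 14, 21, 22, 21, 23]
240 [23, 24, 40, 53, 23, 17, 21, 20, 34, 50, 20, 20, 19, 15, 50, 46, 24, 24, 22]
245 [22, 22, 51, 59, 28, 20, 21, 21, 34, 51, 20, 19, 21, 19, 53, 60, 23, 23, 23]
250 [29, 29, 57, 61, 31, 25, 25, 25, 34, 45, 26, 25, 27, 27, 52, 64, 28, 28, 26]
255 [28, 26, 62, 59, 44, 43, 44, 44, 44, 44, 44, 45, 45, 45, 53, 68, 31, 28, 29]
260 [30, 29, 67, 58, 48, 49, 49, 49, 49, 48, 49, 49, 48, 49, 53, 72, 33, 29, 30]
265 [29, 29, 69, 60, 52, 52, 53, 51, 52, 52, 51, 51, 51, 51, 55, 
[... 671 characters left out ...]
, 40, 37, 36, 33, 40, 39, 39, 52, 69, 40, 39, 40, 52, 55, 56, 54, 55, 56]
315 [55, 55, 55, 55, 55, 54, 56, 55, 55, 56, 55, 56, 55, 55, 55, 55, 55, 55, 55]
320 [55, 55, 55, 55, 55, 55, 56, 55, 55, 55, 56, 56, 55, 55, 55, 55, 56, 54, 55]
325 [25, 24, 24, 25, 23, 23, 22, 24, 23, 25, 23, 22, 25, 24, 23, 25, 23, 23, 24]
330 [22, 22, 21, 21, 22, 23, 24, 23, 23, 24, 22, 21, 22, 23, 21, 23, 22, 24, 23]
335 [23, 23, 21, 23, 21, 25, 21, 20, 24, 22, 22, 22, 23, 23, 23, 22, 21, 23, 22]
340 [21, 23, 23, 20, 23, 22, 23, 23, 22, 24, 22, 23, 24, 24, 22, 23, 22, 22, 22]
[284.11777195 249.87982551]
[334.64579909 254.08245592]
side cam [ 0.3394539  -0.83407365  0.63383486] [ 0.22953332  0.71772919 -0.65740343]
```

The wrist view suggests the closed tips stand some 15–20 mm higher than the nominal value, and the tab edge rows are unchanged, so the tab was not reached. I'll go back over it and lower in small steps until there is contact force.

>>> send_rows --rows '[[[-30, 0, 0], [0, 0, 0]], [[-75, 0, 0], [0, 0, 0]], [[-112, 0, 0], [0, 0, 0]], [[-125, 0, 10], [0, 0, 0]], [[-125, 0, 30], [0, 0, 0]], [[-125, 0, 43], [0, 0, 0]], [[-125, 0, 45], [0, 0, 0]], [[-125, 0, 46], [0, 0, 0]]]'

```text
time: 7.15
eef_pos: [0.5667, -0.3151, 0.0288]
eef_rot: [0.238, 0.971, 0.0, -0.001]
ft_force: [-0.4, 0.4, 0.1]
grip_width: 0.0005
finger_force: 0.0
```

>>> send_rows --rows '[[[0, 0, 1], [0, 0, 0]], [[0, 0, 2], [0, 0, 0]]]'

```text
time: 7.35
eef_pos: [0.5678, -0.316, 0.0286]
eef_rot: [0.238, 0.971, -0.0, 0.001]
ft_force: [0.1, -0.7, 0.7]
grip_width: 0.0002
finger_force: 0.0
```

>>> send_rows --rows '[[[0, 0, 1], [0, 0, 0]], [[0, 0, 2], [0, 0, 0]]]'

```text
time: 7.55
eef_pos: [0.5675, -0.3157, 0.026]
eef_rot: [0.238, 0.971, -0.0, 0.0]
ft_force: [-0.5, -0.3, -0.3]
grip_width: 0.0004
finger_force: 0.0
```

>>> send_rows --rows '[[[0, 0, 1.5], [0, 0, 0]], [[0, 0, 3], [0, 0, 0]]]'

```text
time: 7.75
eef_pos: [0.5673, -0.3156, 0.0225]
eef_rot: [0.238, 0.971, -0.0, 0.0]
ft_force: [1.3, 0.1, -0.0]
grip_width: 0.0004
finger_force: 0.0
```

>>> send_rows --rows '[[[0, 0, 1.5], [0, 0, 0]], [[0, 0, 3], [0, 0, 0]]]'

```text
time: 7.95
eef_pos: [0.5672, -0.3155, 0.0192]
eef_rot: [0.238, 0.971, 0.0, -0.0]
ft_force: [1.3, 0.2, 0.7]
grip_width: 0.0006
finger_force: 0.0
```

```bash
python3 - <<'E'
from h import *
W=cam("wrist");s=r.read_state();print(s["time"],s["eef_pos"],s["ft_force"],s["effort"])
S=cam("side");g=S[0].astype(float).mean(2)
for c in range(330,372,6):print(c,g[225:268,c].astype(int).tolist())
b=cv2.convertScaleAbs(W[0][150:320,240:400],alpha=2.5)
cv2.imwrite("pics/w5.png",cv2.resize(b,(560,595),interpolation=cv2.INTER_CUBIC)[:,:,::-1])
E
```

```text
8.0 [ 0.56704725 -0.31539094  0.01892959] [-0.59156548  0.26572177  0.14193548] [ 2.25311966e-02 -5.60602677e+01 -3.47950459e+01 -4.18795715e-02
  5.56162326e-02 -1.84991959e-04]
330 [64, 70, 67, 69, 73, 71, 71, 68, 63, 60, 60, 58, 54, 58, 60, 58, 52, 55, 55, 58, 65, 85, 121, 143, 149, 151, 152, 152, 151, 152, 150, 151, 151, 148, 141, 120, 97, 89, 84, 87, 80, 80, 79]
336 [65, 62, 60, 62, 67, 67, 66, 66, 64, 63, 59, 59, 59, 54, 57, 55, 54, 56, 55, 55, 56, 54, 56, 60, 61, 59, 63, 66, 72, 77, 75, 78, 77, 75, 77, 78, 73, 78, 79, 77, 81, 79, 77]
342 [55, 58, 59, 55, 60, 64, 67, 69, 64, 62, 62, 56, 58, 56, 57, 53, 56, 58, 58, 56, 53, 58, 55, 53, 56, 56, 54, 59, 62, 58, 60, 66, 71, 74, 76, 77, 76, 76, 76, 80, 79, 81, 78]
348 [58, 61, 59, 60, 59, 61, 65, 63, 66, 68, 62, 60, 60, 57, 54, 55, 55, 56, 53, 54, 54, 53, 54, 55, 54, 59, 56, 56, 55, 56, 57, 62, 70, 73, 76, 75, 77, 76, 76, 75, 76, 78, 78]
354 [57, 56, 59, 57, 58, 56, 70, 74, 82, 81, 71, 62, 57, 59, 58, 54, 57, 54, 57, 53, 55, 52, 52, 54, 56, 57, 57, 59, 62, 69, 71, 72, 77, 74, 76, 76, 76, 75, 74, 74, 77, 78, 80]
360 [61, 54, 59, 61, 61, 66, 64, 67, 68, 70, 71, 66, 61, 58, 55, 52, 59, 56, 60, 60, 62, 63, 60, 57, 61, 64, 69, 71, 74, 72, 75, 75, 77, 74, 74, 73, 76, 77, 76, 74, 77, 75, 75]
366 [66, 63, 62, 59, 62, 65, 61, 65, 68, 70, 67, 63, 61, 62, 62, 62, 60, 62, 61, 64, 67, 70, 72, 66, 66, 69, 72, 73, 74, 78, 76, 77, 76, 77, 74, 77, 80, 84, 91, 102, 105, 103, 103]
```

View pics/w5.png

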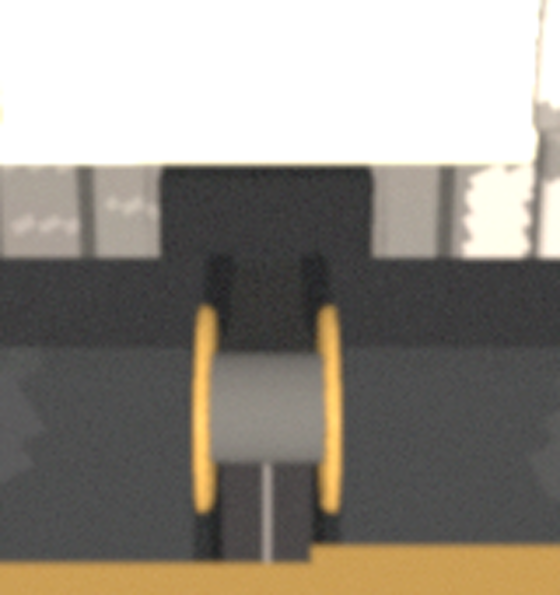

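The crop shows the tab at columns 286–346 with no finger over it. Only the lower edge of the gripper body shows, at row 224. I'll work numerically from here on, since the picture budget is used.

```bash
python3 - <<'E'
from h import *
S=cam("side");W=cam("wrist");s=r.read_state();p=np.array(s["eef_pos"])
a=np.radians(-27.5);ex=np.array([np.cos(a),np.sin(a),0]);ey=np.array([-np.sin(a),np.cos(a),0])
p0=np.array([.4572,-.2583,.0758]) # pose of pic s4
o=-S[2].T@S[3]
for uv in((245,210.7),(290,215.7),(246,187)):
  d=S[2].T@np.linalg.solve(S[1],[*uv,1.])
  for yy in(-.095,-.0375,-.015,0):
    q=o+d*((yy-(o-p0)@ey)/(d@ey)); print(uv,"y",yy,"rel x,z mm",((q-p0)@ex*1e3).round(),((q-p0)[2]*1e3).round())
o=-W[2].T@W[3];print("wrist cam rel",(o-p)@ex,(o-p)@ey,(o-p)[2])
for x,z in((-.0375,.062),(-.0095,-.008),(.0095,-.008),(0,-.008)):print(x,z,proj(W,p+x*ex+[0,0,z]).round(1), proj(W,p+x*ex+.095*ey+[0,0,z]).round(1))
w=lambda x,y,z:np.array([.5485,-.307,z/1e3])+ex*x/1e3+ey*y/1e3
for z in(40,38,27):print("tab",z,[proj(W,w(x,y,z)).round(1).tolist() for x,y in((0,17),(0,-17),(40,17))])
g=cv2.imread("pics/w1.png")
E
```

```text
(245, 210.7) y -0.095 rel x,z mm -31.0 109.0
(245, 210.7) y -0.0375 rel x,z mm -54.0 55.0
(245, 210.7) y -0.015 rel x,z mm -64.0 33.0
(245, 210.7) y 0 rel x,z mm -70.0 19.0
(290, 215.7) y -0.095 rel x,z mm 41.0 110.0
(290, 215.7) y -0.0375 rel x,z mm 26.0 55.0
(290, 215.7) y -0.015 rel x,z mm 20.0 34.0
(290, 215.7) y 0 rel x,z mm 16.0 20.0
(246, 187) y -0.095 rel x,z mm -24.0 158.0
(246, 187) y -0.0375 rel x,z mm -47.0 109.0
(246, 187) y -0.015 rel x,z mm -56.0 90.0
(246, 187) y 0 rel x,z mm -61.0 77.0
wrist cam rel -0.06857654868462677 0.0008541968866709851 0.1920224663333423
-0.0375 0.062 [313.7 186.4] [546.4 186.6]
-0.0095 -0.008 [314.4 203.7] [463.6 203.8]
0.0095 -0.008 [314.4 231.6] [460.2 231.8]
0 -0.008 [314.4 217.8] [461.9 217.9]
tab 40 [[343.4, 199.1], [280.8, 199.1], [341.8, 266.2]]
tab 38 [[343.1, 198.2], [281.2, 198.1], [341.6, 264.6]]
tab 27 [[341.6, 193.1], [283.1, 193.1], [340.2, 256.3]]
```

The body's near bottom edge works out at about 109 mm above the reported TCP, where the description implies 62. So the true tips stand roughly 45 mm higher along the tool than the readings say, which is consistent with no contact. I expect tab contact at a reading of z ≈ 0.003, and I'll go on down watching the force.

>>> send_rows --rows '[[[0, 0, 3], [0, 0, 0]], [[0, 0, 6], [0, 0, 0]], [[0, 0, 9], [0, 0, 0]]]'

```text
time: 8.45
eef_pos: [0.5673, -0.3156, 0.0103]
eef_rot: [0.238, 0.971, -0.0, 0.0]
ft_force: [-1.1, 1.2, 4.0]
grip_width: 0.0005
finger_force: 2.0
```

>>> send_rows --rows '[[[0, 0, 2], [0, 0, 0]], [[0, 0, 4], [0, 0, 0]]]'

```text
time: 8.65
eef_pos: [0.5673, -0.3156, 0.0067]
eef_rot: [0.238, 0.971, -0.0, 0.0]
ft_force: [-0.6, 0.3, 3.6]
grip_width: 0.0004
finger_force: 2.0
```

>>> send_rows --rows '[[[0, 0, 2], [0, 0, 0]], [[0, 0, 4], [0, 0, 0]]]'

```text
time: 8.85
eef_pos: [0.5673, -0.3155, 0.0025]
eef_rot: [0.238, 0.971, -0.0, 0.0]
ft_force: [-0.7, 1.4, 3.6]
grip_width: 0.0005
finger_force: 2.0
```

Contact at about 4 N, and the tab is moving. I'll continue to the end stop.

>>> send_rows --rows '[[[0, 0, 1], [0, 0, 0]], [[0, 0, 2], [0, 0, 0]]]'

```text
time: 9.05
eef_pos: [0.5673, -0.3156, 0.0004]
eef_rot: [0.238, 0.971, -0.0, 0.0]
ft_force: [-1.6, 0.4, 4.0]
grip_width: 0.0004
finger_force: 1.9
```

>>> send_rows --rows '[[[0, 0, 1], [0, 0, 0]], [[0, 0, 2], [0, 0, 0]]]'

```text
time: 9.25
eef_pos: [0.5673, -0.3156, -0.0015]
eef_rot: [0.238, 0.971, -0.0, 0.0]
ft_force: [-1.1, 0.6, 4.2]
grip_width: 0.0006
finger_force: 1.9
```

>>> send_rows --rows '[[[0, 0, 1], [0, 0, 0]], [[0, 0, 2], [0, 0, 0]]]'

```text
time: 9.45
eef_pos: [0.5676, -0.3157, -0.002]
eef_rot: [0.238, 0.971, -0.0, 0.0]
ft_force: [-5.3, 4.1, 17.8]
grip_width: 0.0005
finger_force: 8.7
```

Bottomed at 18 N with reading z = -0.002, which is tip height 27 mm, so tip height = reading + 29 mm. Next I'll lift, cross over the rib and come down behind it at tip height 45 mm (reading 0.016).

>>> send_rows --rows '[[[0, 0, -20], [0, 0, 0]], [[0, 0, -42], [0, 0, 0]], [[35, 0, -45], [0, 0, 0]], [[75, 0, -45], [0, 0, 0]], [[105, 0, -45], [0, 0, 0]], [[113, 0, -45], [0, 0, 0]], [[113, 0, -32], [0, 0, 0]], [[113, 0, -25], [0, 0, 0]]]'

```text
time: 10.25
eef_pos: [0.4676, -0.2638, 0.0204]
eef_rot: [0.238, 0.971, -0.0, 0.0]
ft_force: [-0.3, 0.1, -0.1]
grip_width: 0.0006
finger_force: 0.0
```

```bash
python3 - <<'E'
from h import *
S=cam("side");s=r.read_state();print(s["time"],s["eef_pos"],s["ft_force"])
old=cv2.imread("pics/side0.png").astype(float).mean(2);g=S[0].astype(float).mean(2)
for c in (344,352): print(c,old[232:262,c-1:c+2].mean(1).astype(int).tolist(),g[232:262,c-1:c+2].mean(1).astype(int).tolist())
E
```

```text
10.3 [ 0.466849   -0.26320894  0.01913644] [-0.59050665  0.14656124 -0.89182974]
344 [102, 104, 102, 94, 83, 71, 65, 66, 62, 62, 62, 64, 64, 60, 64, 63, 63, 61, 60, 62, 57, 59, 58, 60, 65, 73, 83, 94, 102, 104] [113, 117, 114, 104, 92, 84, 82, 84, 84, 81, 76, 71, 68, 68, 67, 66, 66, 67, 66, 68, 68, 69, 67, 66, 64, 75, 91, 106, 115, 117]
352 [92, 100, 104, 102, 93, 81, 71, 66, 63, 64, 61, 63, 63, 63, 67, 65, 64, 61, 62, 61, 61, 62, 62, 64, 67, 68, 74, 80, 92, 102] [104, 113, 118, 114, 104, 93, 85, 82, 81, 84, 80, 75, 71, 67, 66, 67, 67, 67, 67, 68, 67, 67, 68, 67, 66, 68, 77, 90, 104, 115]
```

The tab's rear edge moved down 5 px, as predicted for 13 mm of travel, so the tab is in and stays in. Now I'll lower to push height and push.

>>> send_rows --rows '[[[0, 0, 4], [0, 0, 0]], [[-2, 0, 5.5], [0, 0, 0]], [[-6, 0, 5.5], [0, 0, 0]], [[-10, 0, 5.5], [0, 0, 0]], [[-14, 0, 5.5], [0, 0, 0]], [[-18, 0, 5.5], [0, 0, 0]], [[-22, 0, 5.5], [0, 0, 0]]]'

```text
time: 11.0
eef_pos: [0.4869, -0.2737, 0.0161]
eef_rot: [0.238, 0.971, -0.0, 0.0]
ft_force: [-1.3, 0.5, 1.3]
grip_width: 0.0005
finger_force: 0.5
```

>>> send_rows --rows '[[[-8, 0, 0], [0, 0, 0]], [[-17, 0, 0], [0, 0, 0]], [[-26, 0, 0], [0, 0, 0]], [[-35, 0, 0], [0, 0, 0]], [[-44, 0, 0], [0, 0, 0]], [[-53, 0, 0], [0, 0, 0]], [[-61, 0, 0], [0, 0, 0]], [[-68, 0, 0], [0, 0, 0]]]'

```text
time: 11.8
eef_pos: [0.5475, -0.3052, 0.0159]
eef_rot: [0.238, 0.971, -0.0, 0.0]
ft_force: [-0.8, 1.0, 0.6]
grip_width: -0.0001
finger_force: 0.5
```

>>> send_rows --rows '[[[-4, 0, 0], [0, 0, 0]], [[-8, 0, 0], [0, 0, 0]], [[-12, 0, 0], [0, 0, 0]], [[-15, 0, 0], [0, 0, 0]]]'

```text
time: 12.2
eef_pos: [0.5604, -0.3119, 0.0159]
eef_rot: [0.238, 0.971, -0.0, 0.0]
ft_force: [-0.8, -0.4, -0.0]
grip_width: 0.0007
finger_force: 0.4
```

>>> send_rows --rows '[[[-2, 0, 0], [0, 0, 0]], [[-4, 0, 0], [0, 0, 0]], [[-6, 0, 0], [0, 0, 0]], [[-7, 0, 0], [0, 0, 0]]]'

```text
time: 12.6
eef_pos: [0.5665, -0.3151, 0.0159]
eef_rot: [0.238, 0.971, -0.0, 0.0]
ft_force: [-0.5, 0.3, 0.3]
grip_width: 0.0003
finger_force: 0.3
```

>>> send_rows --rows '[[[-1, 0, 0], [0, 0, 0]], [[-2, 0, 0], [0, 0, 0]]]'

```text
time: 12.8
eef_pos: [0.5682, -0.316, 0.0159]
eef_rot: [0.238, 0.971, 0.0, -0.0]
ft_force: [-1.0, -0.1, -0.8]
grip_width: 0.0002
finger_force: 0.3
```

>>> send_rows --rows '[[[-1, 0, 0], [0, 0, 0]], [[-2, 0, 0], [0, 0, 0]]]'

```text
time: 13.0
eef_pos: [0.5683, -0.316, 0.0158]
eef_rot: [0.238, 0.971, 0.001, -0.002]
ft_force: [-9.2, 4.0, 7.6]
grip_width: 0.0008
finger_force: 5.0
```

>>> send_rows --rows '[[[-1, 0, 0], [0, 0, 0]], [[-2, 0, 0], [0, 0, 0]]]'

```text
time: 13.2
eef_pos: [0.5684, -0.316, 0.0157]
eef_rot: [0.237, 0.971, 0.001, -0.004]
ft_force: [-14.2, 7.7, 12.5]
grip_width: 0.0004
finger_force: 8.4
```

Stopped by the far stop: reading at box x ≈ 22, with force rising. I'll back off horizontally, then lift away and check.

>>> send_rows --rows '[[[4, 0, 0], [0, 0, 0]], [[12, 0, 0], [0, 0, 0]], [[22, 0, 0], [0, 0, 0]], [[26, 0, -20], [0, 0, 0]], [[45, 0, -55], [0, 0, 0]], [[80, 0, -90], [0, 0, 0]], [[120, 0, -120], [0, 0, 0]], [[150, 0, -140], [0, 0, 0]]]'

```text
time: 14.0
eef_pos: [0.4375, -0.248, 0.158]
eef_rot: [0.238, 0.971, -0.001, 0.001]
ft_force: [0.1, -0.2, 1.0]
grip_width: 0.0003
finger_force: 0.0
```

```bash
python3 - <<'E'
from h import *
s=r.read_state();print(s["time"],s["eef_pos"],s["ft_force"],s["dq"].__class__)
C=cam("top");S=cam("side");a=np.radians(-27.5);ex=np.array([np.cos(a),np.sin(a),0]);ey=np.array([-np.sin(a),np.cos(a),0]);O=np.array([.5483,-.307,0])
def prof(C,y,xs,z=.04):
  return [int(C[0][int(round(v)),int(round(u))].mean()) for u,v in (proj(C,O+ex*x/1e3+ey*y/1e3+[0,0,z]) for x in xs)]
xs=range(-80,112,4)
print(list(xs))
for y in(-30,-20,20,30):print("top",y,prof(C,y,xs));print("side",y,prof(S,y,xs))
# bystanders: compare with initial top picture
o=cv2.imread("pics/top0.png")[:,:,::-1].astype(int);n=C[0].astype(int)
for k,(u,v) in dict(vial=(340,174),timer=(256,220),gauze=(206,208)).items():
  A=o[v-14:v+15,u-16:u+17].mean(2).astype(np.float32);B=n[v-22:v+23,u-24:u+25].mean(2).astype(np.float32)
  m=cv2.matchTemplate(B,A,cv2.TM_CCOEFF_NORMED);print(k,cv2.minMaxLoc(m)[1::2],"expect (8,8)")
E
```

```text
14.0 [ 0.43749775 -0.24799054  0.1579965 ] [ 0.05971673 -0.21880724  0.97783064] <class 'numpy.ndarray'>
[-80, -76, -72, -68, -64, -60, -56, -52, -48, -44, -40, -36, -32, -28, -24, -20, -16, -12, -8, -4, 0, 4, 8, 12, 16, 20, 24, 28, 32, 36, 40, 44, 48, 52, 56, 60, 64, 68, 72, 76, 80, 84, 88, 92, 96, 100, 104, 108]
top -30 [45, 45, 42, 39, 49, 69, 141, 122, 112, 101, 131, 135, 96, 94, 121, 147, 107, 85, 74, 66, 66, 75, 68, 68, 65, 73, 92, 164, 164, 164, 165, 165, 165, 165, 163, 165, 165, 165, 165, 164, 165, 165, 164, 165, 164, 120, 96, 125]
side -30 [96, 87, 164, 155, 169, 165, 168, 172, 176, 181, 178, 177, 178, 179, 176, 179, 182, 166, 180, 126, 111, 68, 70, 69, 67, 70, 116, 203, 203, 202, 203, 202, 204, 202, 203, 203, 201, 205, 204, 203, 203, 203, 203, 204, 200, 147, 113, 91]
top -20 [45, 45, 42, 42, 39, 65, 131, 136, 152, 146, 148, 135, 146, 132, 126, 146, 137, 145, 96, 88, 66, 82, 74, 76, 78, 75, 89, 163, 157, 159, 158, 164, 165, 165, 164, 165, 164, 165, 165, 165, 165, 165, 164, 165, 164, 146, 97, 151]
side -20 [99, 88, 167, 169, 175, 172, 181, 177, 179, 187, 186, 185, 186, 187, 1
[... 541 characters left out ...]
, 192, 203, 203, 203, 202, 203, 204, 197, 201, 201, 202, 204, 201, 201, 202, 161, 126, 177]
top 30 [43, 43, 53, 71, 95, 112, 128, 112, 72, 93, 140, 143, 103, 141, 140, 147, 106, 135, 107, 87, 87, 75, 71, 70, 79, 87, 107, 164, 164, 165, 164, 165, 164, 165, 164, 165, 165, 164, 164, 165, 165, 165, 165, 165, 164, 106, 91, 156]
side 30 [91, 93, 89, 95, 98, 95, 91, 98, 92, 93, 89, 94, 96, 91, 90, 89, 100, 104, 103, 111, 114, 113, 113, 112, 113, 112, 148, 200, 199, 199, 190, 202, 203, 201, 201, 201, 203, 203, 205, 204, 203, 204, 200, 202, 204, 174, 126, 180]
vial (0.9880156517028809, (8, 8)) expect (8,8)
timer (0.9994982481002808, (8, 8)) expect (8,8)
gauze (0.9996787905693054, (8, 8)) expect (8,8)
```

The cover spans box x 24–100, so it is at the stop and flat. The bystanders have not moved and the arm is clear.

```bash
python3 -c "
from bench import r
print(r.sign_off())"
```

```text
the job is handed in; nothing more can be done
None
```

The job is handed in: I pressed the snap tab fully in, pushed the cover flat along its rails to the far stop, left the vial, timer and gauze roll in place, and finished with the arm clear at about 14 s.

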